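# Press the corner peg of a crate frame home and hold it

## Robot

A 6-joint arm with a two-finger parallel gripper is mounted at the origin on the work surface. World frame = base frame: x ahead of the robot, y to its left, z up, the work surface at z = 0. Lengths are in m, angles in rad, forces in N, time in s.
With the tool pointing down it reaches from about 0.275 to 0.975 m from the base axis. Payload 8.4 kg.
Tool frame: the origin (TCP) lies midway between the tips of the shut fingers; the grasp point (between the pads) lies 19 mm behind it; z points along the fingers, y is the line along which they close (so a half turn about z gives the same grasp; the last joint's range is limited). The gripper opens to 92 mm and grips with 3 to 60 N. Pads are 20 mm wide; open, the fingers measure 128 mm over their backs; the gripper's body (75 mm by 189 mm) begins 69 mm behind the grasp point.
Start: joints at [-1.157, 0.353, 1.633, -0, 1.155, -0.002], TCP at [0.252, -0.572, 0.215] pointing down, gripper open.
Joint ranges: [-2.63, 2.63], [-0.92, 2.1], [0.06, 2.66], [-1.3, 4.44], [0, 2.69], [-3.02, 3.02]. Speed limits (rad/s): [2.22, 2.22, 2.79, 3.14, 3.14, 3.14].

## Interface

Orientations are given as a rotation vector (axis times angle).
In Python, from cell import robot gives the robot as it stands.
- The arm moves only by the tool arm_command, never from a script. Its argument "plan" is a list of rows, each a list of 5 numbers: the shift along the tool's x, y, z in units of 0.2 m (1.0 is 0.2 m), then the turn about the tool's z in units of pi/2 rad (1.0 is pi/2 rad), then the opening, from 0 (shut) to 1 (fully open). A call has exactly 8 rows; each row is the pose to reach, as a shift and turn from the pose commanded when the call began, along the tool's axes at that moment; what a row does not reach only later rows make up. A row lasts 1/8 s, in which the tool goes at most 62.5 mm and 10.7 degrees, less where a joint would pass 70% of its speed; a pose out of reach is approached as far as the arm can. A call with a number of a shift or a turn outside -1 to 1 is refused whole. A call with a gripper value outside its range is refused whole. The fingers move at their own pace and stop on an object; "newtons" is the grip in N (left out, the last holds). Time passes only in rows, so rows that repeat a pose let the fingers close, or fill a call up. It gives the time, the measured TCP pose, the force, the opening and the grip force at its end, in the units of the state.
- robot.observe(): the state, without advancing time (a new reading comes with each control period).
- robot.grab_frame(name): name is "scene" or "top" or "wrist"; returns the picture (400x640x3 uint8, red, green, blue); there is no depth.
- robot.camera_model(name): a dict with "intrinsics" (3x3 intrinsics, pixels), "distortion" ([k1, k2, p1, p2, k3] as OpenCV has them; the pictures are not rectified), "cam_to_world" (4x4, takes a point from camera to world coordinates). Camera axes: x right, y up, looking along -z (the intrinsics and any distortion apply to the point x, -y, -z); pixel columns grow to the right and rows downward; lengths in m; the calibration is good to about 2 mm. A picture is of the moment at which its call begins: read the wrist's pose just before it. camera_model takes no time and is no camera call; for the wrist camera it gives the pose at the moment of the call.
- robot.hand_in(): hands the job in; it is judged then, once.
Trained networks look in the newest picture that a camera, given by its name, has taken for a name from the list of things; names that differ only in an ending like _2 or _b are one class to them, and where a whole thing is asked for, a point or a joint stands for the part that bears it (a point fixed in the world has none). Each returns a list of dicts, best first, with "confidence" (0 to 1); they miss things now and then, are a little off and sometimes report something else, mostly with a low value. They report only what shows in the picture. A call takes as long as a camera call.
- robot.boxes_of(camera, label): "uv" ([column, row] in pixels, amid what is visible of it).
The state is a dict: "time": time; "q": joint angles; "dq": joint speeds; "tau": joint torques, N m; "tool_pos": TCP position; "tcp_rot": TCP orientation; "wrist_force": force on the tool from outside, world axes, zero at the start; "torque": the same for the moment, N m; "width": finger opening in m; "grasp_force": force on a finger pad.
Only numpy, scipy, OpenCV 4.12 (cv2) and the standard library are available. Lean on these libraries where they do the work, as an engineer would, in place of code of your own. Each camera call takes 0.05 s, during which the arm holds its last target. There are 200 camera calls.

## Task

Lock the crate frame down in the press's work rest by turning the turnbutton fully across the end of the frame, then flip the safety catch off the lever stud. Then pull the press lever down until the ram has pushed the corner peg flush with the wood, and keep pressing: the glue needs time to take, so finish with the fingers still holding the lever down and the ram firmly on the joint. Leave the frame lying in its place and do not disturb the other things on the bench.

Things in the scene. Friction and masses are not known exactly. Their poses are not given: they have to be found in the camera images.
- press: Grey cast-iron C-frame hand lever press fixed to the table, wooden work rest on its left. Origin: on the table, on the ram axis; x from the open throat back to the column, y to the work rest, z up. In mm: foot x -65 to 125, y +-55, 30 high; head y +-25, x -28 to 110, top z 150; two ears x 18 to 52, y +-21, top z 220, carry the lever
- end_fence (a point): Centre of the upper face of the wooden end fence on the work rest, z 73 mm, at x -60, y 263 mm of the press; 190 mm long (x), 50 mm wide (y). The work rest's board lies at z 45, x -160 to 40, y 30 to 300 mm of the press; a rear fence (x 16 to 32, y 65 to 235, top z 65) runs behind the frame
- turnbutton (a joint): Angle of the turnbutton (rad) about its vertical screw on the end fence, at x -60, y 264 mm of the press. At 0 its long end points along -x of the press, clear of the frame; it turns anticlockwise from above to a stop at 1.571, the long end then along -y of the press, over the frame's end rail. Friction 0.06 N m, stays where left
- turnbutton_grip (a point): Middle of the turnbutton's upright finger rib, 99 mm above the table, 4 mm from the screw axis towards the long end; turns with it. The rib is 10 mm thick, 44 mm long (in line with the button), its top 15.5 mm above this point; the flat bar under it is 18 mm wide, its top 17.5 mm below. x axis: from the long end to the screw
- turnbutton_tip (a point): Upper face of the end of the turnbutton's long arm, 55 mm from the screw axis; bar 18 mm wide, 8 mm thick, passing 2 to 3 mm above the frame
- catch (a joint): Angle of the safety catch (rad): 0 = hooked over the lever stud, lever blocked; 1.35 = flipped right out, at its stop. It swings outwards, towards -y of the press, about a pivot along the press's x axis at x 78, y -33, z 135 mm; friction 0.022 N m; it falls outwards by itself once well over
- catch_tab (a point): Middle of the catch's upright steel thumb tab, 85 mm above its pivot (when hooked: press x 78, y -49, z 220 mm). Tab 26 mm wide along x, 6 mm thick along y, standing free from z 184 to 241 (12 mm roll on its upper edge). Push its inner face (press y -46) towards -y; on its inner side it is free above z 195 for x over 57
- lever_angle (a joint): Angle of the press lever (rad): 0 = raised (handle 38 degrees above level, pointing to -x of the press), growing as the handle is pulled down; about 0.5 where the ram meets the peg, 0.85 when the peg is flush. A spring lifts it when let go. It takes about 4 N at the grip, 10 N while the peg goes in. With the catch hooked it moves no more than 0.07
- lever_pivot (a point): The lever's pivot axis (along the press's y), z 200 mm, press x 35
- lever_grip (a point): Middle of the black handle grip on the lever, 150 mm from the pivot: a round bar of diameter 26 mm, 110 mm long, in the press's x-z plane; z about 292 mm when raised and 172 mm when the peg is flush
- ram: The steel ram of the press, moved down by the lever (34 mm to lie on the frame, foot at z 105 mm when raised), round foot 26 mm in diameter; origin at the centre of the foot's lower face
- press_lever: The steel lever with its black handle grip; origin at the pivot
- frame: Loose crate side frame of pale wood lying flat in the work rest, 146 x 248 x 26 mm with thin cross rods; origin at the underside of the corner below the peg, which lies under the ram; x and y like the press's. It covers x -133 to 13, y -13 to 235 mm, upper face at z 71 mm over the table
- peg (a joint): How far the wooden corner peg (12 mm diameter) has been pushed in (m): starts between 0 and 0.003, 0.014 = flush with the frame's upper face. It sticks by friction, about 25 N
- peg_top (a point): Centre of the peg's upper end; 11 to 14 mm above the frame at the start
- glue_bottle: White glue bottle 150 mm high, diameter 56 mm, behind the work rest; bystander, leave alone; origin under it
- peg_tin: Round tin of spare pegs, diameter 72 mm, about 90 mm high, behind the work rest; bystander; origin under it
- awl: Awl with wooden handle, 150 mm, lying right of the press; bystander; origin under its middle
- mallet: Wooden mallet, head 70 mm diameter, 265 mm long, left; bystander
- billhook: Billhook, 370 mm long, lying right; bystander
- rod_bundle: Bundle of thin rods, 320 mm long, left; bystander
- try_square: Try square, wooden stock and steel blade, right; bystander

How it is judged:
On the way, in this order (a step that is already met when the one before it is completed fails the run):
1. the turnbutton lies across the frame's end rail (within 15 degrees of its stop) while the lever is still up and the catch hooked (value of joint turnbutton above 1.3 rad and value of joint catch below 0.25 rad and value of joint lever_angle below 0.15 rad), for 0.2 s.
2. the safety catch is flipped out (more than 45 degrees) while the lever is still up (value of joint catch above 0.8 rad and value of joint lever_angle below 0.15 rad and value of joint turnbutton above 1.3 rad), for 0.2 s.
3. the lever is pulled and the ram has pushed the peg flush (within 1.5 mm) (value of joint peg above 0.0125 m and value of joint lever_angle above 0.75 rad and contact force between ram and frame above 8 N), for 0.3 s.
At the end, for the whole second after the job is handed in: Peg flush within 1.5 mm; fingers still hold the lever down (over 0.75 rad, over 2 N) and the ram presses on the joint with over 8 N; turnbutton across the frame within 15 degrees; catch flipped out over 45 degrees; frame flat and within 12 mm of its place (all of step 3 and contact force between the fingers and press_lever above 2 N and value of joint turnbutton above 1.3 rad and value of joint catch above 0.8 rad and distance of frame from where it was at the start of the episode below 0.012 m and angle between frame's own z axis and vertical below 0.08 rad); the arm keeps its last pose, push and grip.
It fails at once if a bystander is pushed more than 40 mm or knocked over (distance of any of glue_bottle, peg_tin, awl, mallet, billhook, rod_bundle, try_square from where it was at the start of the episode above 0.04 m or angle between any of glue_bottle, peg_tin's own z axis and vertical above 0.5 rad).
It fails at once if the frame is shoved or lifted out of its place (distance of frame from where it was at the start of the episode above 0.025 m or angle between frame's own z axis and vertical above 0.2 rad).
It also fails if it takes over 72 s, if anything falls off the work surface, if the arm or the gripper's body presses on something with over 40 N, if the wrist force passes 120 N, or if a joint passes its speed limit or range.

## Working session

There is one attempt and no reset: what is moved stays moved. The work goes in short steps, Python scripts to look and compute and a tool call to move; the robot and the scene stay as the last step left them, time stands still between calls to the robot, and variables do not carry over. Pictures are saved under pics/ and viewed, at most 10 in all, crops included, and the job is handed in when it is done.

Besides the shell and the picture viewer there is one more tool, called after "Call:" by a JSON object that holds its "api" and its "payload". arm_command: Moves the arm, as the interface text tells. Its arguments: {"type":"object","properties":{"plan":{"type":"array","items":{"type":"array","items":{"type":"number","minimum":-1,"maximum":1}}},"newtons":{"type":"number"}},"required":["plan"]}

```bash
mkdir -p pics; ls; cat > h.py <<'E'
import numpy as np, cv2
from cell import robot
from scipy.spatial.transform import Rotation as R
def ray(cm,uv):
    K=np.array(cm["intrinsics"]);D=np.array(cm["distortion"]);T=np.array(cm["cam_to_world"])
    p=cv2.undistortPoints(np.array([[uv]],float),K,D)[0,0]
    d=T[:3,:3]@np.array([p[0],-p[1],-1]);return T[:3,3],d
def atz(cm,uv,z):
    o,d=ray(cm,uv);return o+d*(z-o[2])/d[2]
def proj(cm,P):
    K=np.array(cm["intrinsics"]);D=np.array(cm["distortion"]);T=np.array(cm["cam_to_world"])
    c=(np.atleast_2d(P)-T[:3,3])@T[:3,:3]; c=c*[1,-1,-1]
    return cv2.projectPoints(c,np.zeros(3),np.zeros(3),K,D)[0][:,0]
def snap(n,f):
    im=robot.grab_frame(n);cv2.imwrite("pics/"+f,im[:,:,::-1]);return im
E
python3 - <<'E'
from h import *
s=robot.observe();print(s["tool_pos"],s["tcp_rot"],s["time"])
for c in("top","scene"):
    snap(c,c+"0.png");cm=robot.camera_model(c);print(c,np.array(cm["cam_to_world"])[:3,3].round(3))
    for l in["press","end_fence","turnbutton_grip","turnbutton_tip","catch_tab","lever_grip","lever_pivot","peg_top","frame","ram"]:
        print(l,[(np.round(b["uv"],1).tolist(),round(b["confidence"],2)) for b in robot.boxes_of(c,l)[:2]])
E
```

```text
pics
[ 0.2522378  -0.57129369  0.21386297] [-3.07262118e+00 -6.48155304e-01  4.75486969e-04] 0.0
top [0.243 0.016 1.659]
press [([330.8, 187.5], 0.93)]
end_fence [([330.4, 187.2], 0.92)]
turnbutton_grip [([287.7, 199.2], 0.39)]
turnbutton_tip [([289.1, 201.2], 0.63), ([359.1, 176.2], 0.38)]
catch_tab [([369.6, 144.7], 0.48)]
lever_grip [([365.9, 173.2], 0.68)]
lever_pivot [([329.0, 185.8], 0.75)]
peg_top [([187.8, 161.2], 0.6)]
frame [([327.5, 196.9], 0.61)]
ram []
scene [ 1.294 -0.576  1.044]
press [([301.7, 243.1], 0.87), ([313.2, 218.3], 0.28)]
end_fence [([304.6, 237.3], 0.79)]
turnbutton_grip [([302.1, 239.9], 0.5), ([330.3, 193.8], 0.49)]
turnbutton_tip [([334.5, 195.6], 0.63)]
catch_tab [([295.1, 248.3], 0.74)]
lever_grip [([276.5, 199.3], 0.83)]
lever_pivot [([304.2, 237.8], 0.96)]
peg_top [([210.5, 352.2], 0.71), ([280.1, 206.0], 0.46)]
frame [([309.7, 221.7], 0.83), ([302.8, 238.9], 0.38)]
ram [([285.4, 219.8], 0.64)]
```

```bash
python3 - <<'E'
import cv2
a=cv2.imread("pics/top0.png")[90:290,220:460];b=cv2.imread("pics/scene0.png")[120:320,200:440]
cv2.imwrite("pics/t0.png",cv2.resize(a,(720,600),interpolation=3))
cv2.imwrite("pics/s0.png",cv2.resize(b,(720,600),interpolation=3))
E
```

```text
(no output)
```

View pics/t0.png

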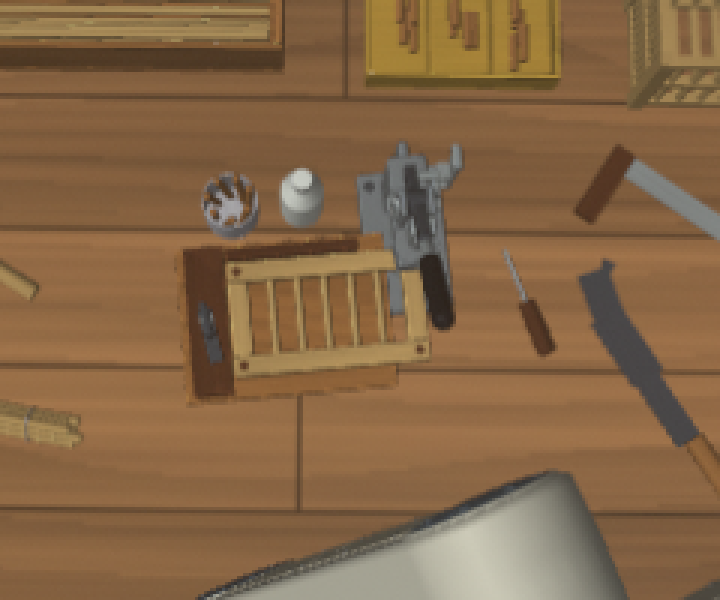

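View pics/s0.png

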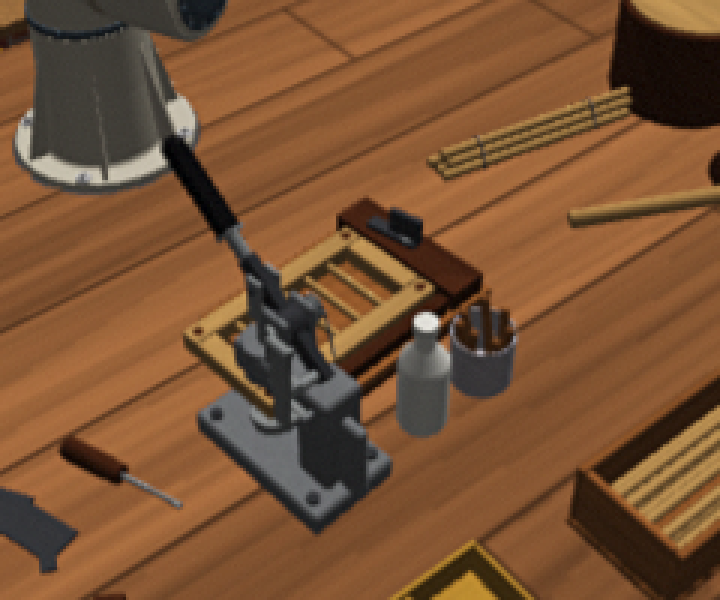

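The top view shows the press axes nearly parallel to the world axes, with the button's long end towards the robot at (215,360) in the crop and the lever grip at (437,290). The scene view confirms this and shows the catch tab upright at about (280,365). I'll fit the press pose from hand-picked corners in both views.

```bash
cat > fit.py <<'E'
from h import *
from scipy.optimize import least_squares
top=[((430,357),(-133,-13,71)),((239,377),(-133,235,71)),((226,263),(13,235,71)),((358,177),(125,55,30)),((234,395),(-155,238,73)),((183,250),(35,288,73)),((193,403),(-155,288,73)),
 ((396,388),(-160,30,45))]
sc=[((318,514),(125,-55,30)),((199,408),(-65,-55,30)),((390,460),(125,55,30)),((186,333),(-133,-13,71)),((365,198),(-155,288,73)),((337,213),(-155,238,73)),((482,273),(35,288,73)),((436,292),(13,235,71))]
E
cat > f1.py <<'E'
from fit import *
ct,cs=robot.camera_model("top"),robot.camera_model("scene")
def W(p,P):
    P=np.array(P,float)/1000;c,s=np.cos(p[2]),np.sin(p[2])
    return np.c_[p[0]+c*P[:,0]-s*P[:,1],p[1]+s*P[:,0]+c*P[:,1],P[:,2]]
ut=np.array([t[0] for t in top])/3+[220,90];us=np.array([t[0] for t in sc])/3+[200,120]
f=lambda p:np.r_[(proj(ct,W(p,[t[1] for t in top]))-ut).ravel(),(proj(cs,W(p,[t[1] for t in sc]))-us).ravel()]
r=least_squares(f,[.55,-.1,.1],loss="soft_l1");print(r.x,np.degrees(r.x[2]));print(f(r.x).reshape(-1,2).round(1).tolist())
np.save("p.npy",r.x)
N=dict(screw=(-60,264,99),grip=(-64,264,99),tip=(-115,264,85),catch=(78,-49,220),lever=(35-118,0,292),pivot=(35,0,200),peg=(0,0,83))
for k,v in N.items():
    w=W(r.x,[v]);print(k,w[0].round(4),proj(ct,w)[0].round(1),proj(cs,w)[0].round(1))
E
python3 f1.py
```

```text
[ 0.57651111 -0.12575114  0.10032179] 5.748015152910757
[[0.4, 0.5], [-1.6, -0.2], [-0.4, -0.2], [-0.8, -1.1], [-0.2, -0.4], [-0.4, -0.4], [0.1, -1.9], [0.6, -1.0], [-1.4, 1.7], [-2.3, 0.7], [1.1, -1.4], [-2.0, -1.1], [-0.1, -1.4], [-0.7, -0.2], [0.1, -0.6], [-0.1, -2.2]]
screw [0.4904 0.1309 0.099 ] [288.4 195.8] [335.9 194.6]
grip [0.4864 0.1305 0.099 ] [288.4 196.9] [335.1 194.1]
tip [0.4356 0.1254 0.085 ] [289.8 210.9] [324.6 190.2]
catch [ 0.659  -0.1667  0.22  ] [371.8 143.8] [292.6 239.2]
lever [ 0.4939 -0.1341  0.292 ] [365.2 186.3] [267.  182.9]
pivot [ 0.6113 -0.1222  0.2   ] [358.7 158.2] [295.9 226.9]
peg [ 0.5765 -0.1258  0.083 ] [356.9 174.7] [289.8 247.6]
```

```bash
cat >> h.py <<'E'
def go(pos,yaw=None):
    s=robot.observe();M=R.from_rotvec(s["tcp_rot"]).as_matrix()
    d=M.T@(np.array(pos)-s["tool_pos"])/.2;cur=np.degrees(np.arctan2(M[1,0],M[0,0]))
    print("units",d.round(3),"turn",None if yaw is None else round((cur-yaw)/90,3),"yaw",round(cur,2))
E
python3 - <<'E'
from h import *
go((.36,-.13,.28),5.75); go((.47,.131,.2),5.75)
E
```

```text
units [ 1.384 -1.803 -0.327] turn 0.201 yaw 23.82
units [ 2.414 -2.775  0.073] turn 0.201 yaw 23.82
```

Call:
{"api": "arm_command", "payload": {"plan": [[0.16, -0.25, -0.1, 0.1, 0.6], [0.33, -0.5, -0.2, 0.2, 0.6], [0.5, -0.75, -0.33, 0.2, 0.6], [0.65, -1, -0.33, 0.2, 0.6], [0.65, -1, -0.33, 0.2, 0.6], [0.65, -1, -0.33, 0.2, 0.6], [0.65, -1, -0.33, 0.2, 0.6], [0.65, -1, -0.33, 0.2, 0.6]]}}

```text
time: 2.1
tool_pos: [0.2904, -0.3371, 0.2802]
tcp_rot: [-3.137, -0.158, 0.001]
wrist_force: [-1.0, -1.0, -0.9]
width: 0.0551
grasp_force: 0.0
```

```bash
python3 - <<'E'
from h import *
print(robot.observe()["tool_pos"],robot.observe()["time"])
go((.36,-.13,.28),5.75); go((.38,.06,.25),5.75)
E
```

```text
[ 0.29038854 -0.33710581  0.2802404 ] 2.1
units [ 0.45  -0.995  0.002] turn -0.0 yaw 5.75
units [ 0.645 -1.931  0.152] turn -0.0 yaw 5.75
```

Call:
{"api": "arm_command", "payload": {"plan": [[0.1, -0.3, 0, 0, 0.5], [0.2, -0.6, 0, 0, 0.5], [0.3, -0.9, 0, 0, 0.5], [0.35, -1, 0, 0, 0.5], [0.35, -1, 0, 0, 0.5], [0.35, -1, 0, 0, 0.5], [0.35, -1, 0, 0, 0.5], [0.35, -1, 0, 0, 0.5]]}}

```text
time: 3.1
tool_pos: [0.3398, -0.131, 0.2805]
tcp_rot: [3.138, 0.157, -0.0]
wrist_force: [-0.3, 0.1, -0.7]
width: 0.0462
grasp_force: 0.0
```

Call:
{"api": "arm_command", "payload": {"plan": [[0.1, -0.3, 0, 0, 0.5], [0.2, -0.6, 0.1, 0, 0.5], [0.3, -0.9, 0.2, 0, 0.5], [0.35, -1, 0.3, 0, 0.5], [0.35, -1, 0.3, 0, 0.5], [0.35, -1, 0.3, 0, 0.5], [0.35, -1, 0.3, 0, 0.5], [0.35, -1, 0.3, 0, 0.5]]}}

```text
time: 4.1
tool_pos: [0.3895, 0.0751, 0.2212]
tcp_rot: [-3.138, -0.157, -0.002]
wrist_force: [0.4, -0.2, 0.1]
width: 0.046
grasp_force: 0.0
```

```bash
python3 - <<'E'
from h import *
cm=robot.camera_model("wrist");im=snap("wrist","w1.png")
for l in["turnbutton_grip","turnbutton_tip","end_fence","frame"]:
    print(l,[(np.round(b["uv"],1).tolist(),round(b["confidence"],2)) for b in robot.boxes_of("wrist",l)[:2]])
import pickle;pickle.dump(cm,open("w1.pkl","wb"))
print(proj(cm,[[.4904,.1309,.1145],[.4356,.1254,.081]]).round(1));go((.4904,.1309,.14),5.75)
E
```

```text
turnbutton_grip [([271.0, 100.6], 0.68)]
turnbutton_tip [([266.8, 102.0], 0.88)]
end_fence [([363.2, 83.7], 0.61)]
frame [([421.4, 72.2], 0.75)]
[[259.7  78.6]
 [268.  141.8]]
units [ 0.531 -0.224  0.404] turn 0.001 yaw 5.8
```

View pics/w1.png

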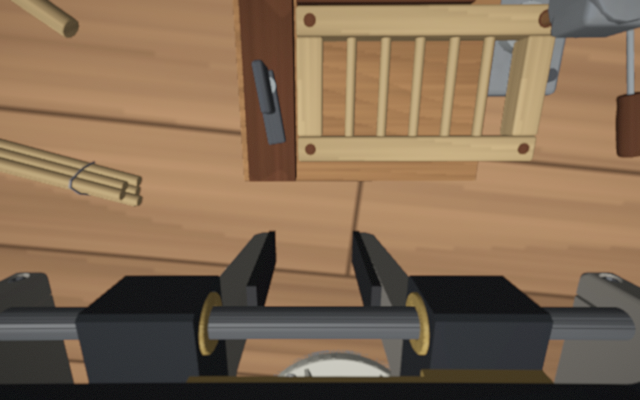

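The wrist view shows the rib running from about (257,62) to (269,112), the bar's end at (277,142), and the fence's front corners at (248,180) and (296,180). The button already stands slightly turned.

```bash
python3 - <<'E'
from h import *
import pickle;cm=pickle.load(open("w1.pkl","rb"))
im=cv2.imread("pics/w1.png")[40:160,225:325];cv2.imwrite("pics/w1c.png",cv2.resize(im,(500,600),interpolation=3))
for n,uv,z in[("tip",(277,141),.081),("ribA",(257,62),.1145),("ribB",(268,110),.1145),("fenceL",(248,180),.073),("fenceR",(296,180),.073),("frNL",(300,160),.071),("frNR",(531,160),.071),("frFL",(297,7),.071)]:
    print(n,atz(cm,uv,z).round(4))
exec(open("f1.py").read().split("ut=")[0])
p=np.load("p.npy")
for n,P in[("fenceL",(-155,288,73)),("fenceR",(-155,238,73)),("frNL",(-133,235,71)),("frNR",(-133,-13,71)),("frFL",(13,235,71))]: print(n,W(p,[P])[0].round(4))
E
```

```text
tip [0.4373 0.1164 0.081 ]
ribA [0.5032 0.1338 0.1145]
ribB [0.4656 0.1223 0.1145]
fenceL [0.3927 0.1453 0.073 ]
fenceR [0.3979 0.0943 0.073 ]
frNL [0.4193 0.092  0.071 ]
frNR [ 0.4435 -0.15    0.071 ]
frFL [0.5605 0.1073 0.071 ]
fenceL [0.3934 0.1453 0.073 ]
fenceR [0.3985 0.0955 0.073 ]
frNL [0.4206 0.0947 0.071 ]
frNR [ 0.4455 -0.152   0.071 ]
frFL [0.5659 0.1094 0.071 ]
```

View pics/w1c.png

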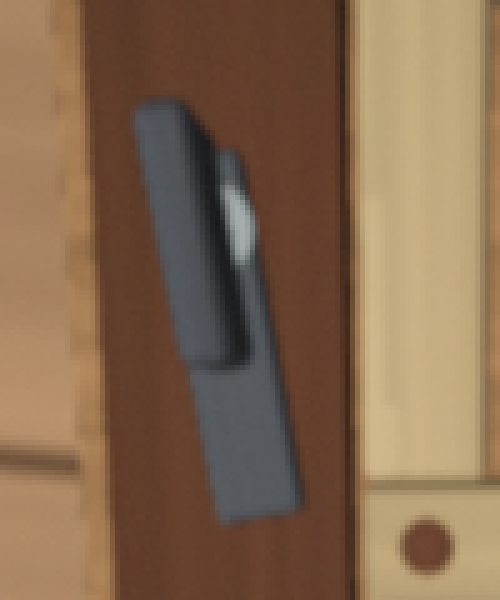

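```bash
python3 - <<'E'
from h import *
go((.4885,.1295,.14),17);go((.4885,.1295,.087),17)
E
```

```text
units [ 0.52  -0.218  0.404] turn -0.124 yaw 5.8
units [ 0.52  -0.218  0.669] turn -0.124 yaw 5.8
```

Call:
{"api": "arm_command", "payload": {"plan": [[0.2, -0.1, 0.1, -0.06, 0.45], [0.4, -0.2, 0.2, -0.124, 0.45], [0.52, -0.218, 0.35, -0.124, 0.45], [0.52, -0.218, 0.4, -0.124, 0.45], [0.52, -0.218, 0.5, -0.124, 0.45], [0.52, -0.218, 0.6, -0.124, 0.45], [0.52, -0.218, 0.665, -0.124, 0.45], [0.52, -0.218, 0.665, -0.124, 0.45]]}}

```text
time: 5.35
tool_pos: [0.4874, 0.1295, 0.0873]
tcp_rot: [3.107, 0.464, -0.002]
wrist_force: [0.4, 0.0, -0.4]
width: 0.0415
grasp_force: 0.0
```

Call:
{"api": "arm_command", "payload": {"plan": [[0, 0, 0, 0, 0.3], [0, 0, 0, 0, 0.2], [0, 0, 0, 0, 0], [0, 0, 0, 0, 0], [0, 0, 0, 0, 0], [0, 0, 0, 0, 0], [0, 0, 0, 0, 0], [0, 0, 0, 0, 0]], "newtons": 15}}

```text
time: 6.35
tool_pos: [0.4882, 0.1306, 0.088]
tcp_rot: [-3.106, -0.463, -0.0]
wrist_force: [-2.7, 5.0, 3.1]
width: 0.0094
grasp_force: 15.0
```

Call:
{"api": "arm_command", "payload": {"plan": [[0, 0, 0, -0.11, 0], [0, 0, 0, -0.22, 0], [0, 0, 0, -0.33, 0], [0, 0, 0, -0.44, 0], [0, 0, 0, -0.55, 0], [0, 0, 0, -0.66, 0], [0, 0, 0, -0.77, 0], [0, 0, 0, -0.86, 0]]}}

```text
time: 7.35
tool_pos: [0.4903, 0.1293, 0.0881]
tcp_rot: [2.126, 2.308, 0.003]
wrist_force: [6.0, -4.7, -3.2]
width: 0.0099
grasp_force: 15.0
```

Call:
{"api": "arm_command", "payload": {"plan": [[0, 0, 0, -0.01, 0], [0, 0, 0, -0.01, 0], [0, 0, 0, -0.01, 0.1], [0, 0, 0, -0.01, 0.3], [0, 0, 0, -0.01, 0.35], [0, 0, -0.05, -0.01, 0.4], [0, 0, -0.2, -0.01, 0.4], [0, 0, -0.4, -0.01, 0.4]]}}

```text
time: 8.35
tool_pos: [0.4876, 0.1297, 0.1684]
tcp_rot: [-2.116, -2.321, 0.002]
wrist_force: [1.8, 0.2, 0.4]
width: 0.0367
grasp_force: 0.0
```

```bash
python3 - <<'E'
from h import *
cm=robot.camera_model("wrist");im=snap("wrist","w2.png")
import pickle;pickle.dump(cm,open("w2.pkl","wb"))
print(robot.observe()["q"]);go((.5,0,.4),5.75)
E
```

```text
[2.56989552e-01 2.14465470e-01 1.92618030e+00 1.16628072e-04
 9.95251313e-01 1.64547440e-01]
units [-0.653 -0.007 -1.132] turn 0.995 yaw 95.29
```

View pics/w2.png

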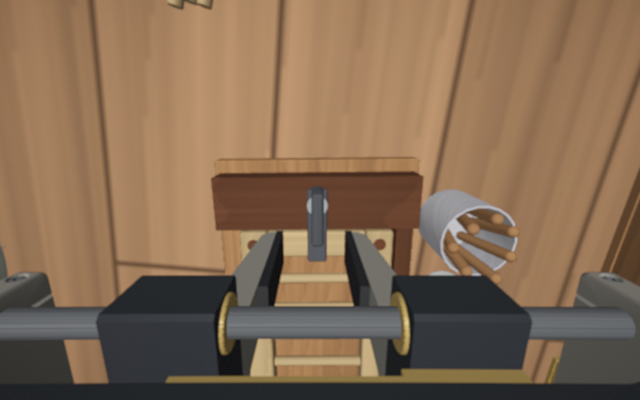

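The button lies straight across the end rail, with the bar from (317,190) to (317,260). Next is the catch, with shut fingers coming in from the +y side behind the ears.

```bash
cat >> h.py <<'E'
def P2W(x,y,z):
    p=np.load("p.npy");c,s=np.cos(p[2]),np.sin(p[2]);x/=1e3;y/=1e3
    return np.array([p[0]+c*x-s*y,p[1]+s*x+c*y,z/1e3])
E
python3 - <<'E'
from h import *
print(P2W(80,60,270));go(P2W(80,60,270),5.75)
E
```

```text
[ 0.65009965 -0.05804053  0.27      ]
units [-1.012  0.71  -0.478] turn 0.995 yaw 95.29
```

Call:
{"api": "arm_command", "payload": {"plan": [[0, 0, -0.2, 0, 0.4], [-0.2, 0.1, -0.4, 0.11, 0.4], [-0.4, 0.25, -0.48, 0.22, 0.2], [-0.6, 0.4, -0.48, 0.33, 0], [-0.8, 0.55, -0.48, 0.44, 0], [-0.9, 0.65, -0.48, 0.55, 0], [-1, 0.71, -0.48, 0.66, 0], [-1, 0.71, -0.48, 0.77, 0]]}}

```text
time: 9.4
tool_pos: [0.6488, -0.0576, 0.2637]
tcp_rot: [3.063, 0.695, 0.0]
wrist_force: [-0.4, 0.9, -0.1]
width: 0.0006
grasp_force: 0.0
```

```bash
python3 - <<'E'
from h import *
go(P2W(80,60,270),5.75);go(P2W(80,-6,260),5.75)
snap("wrist","w3.png");print(robot.observe()["width"])
cm=robot.camera_model("wrist");o=[(78,-46,241),(78,-49,220),(35,0,200),(52,-21,220),(52,21,220)]
print(proj(cm,[P2W(*v) for v in o]).round())
E
```

```text
units [ 0.005  0.005 -0.031] turn 0.22 yaw 25.58
units [-0.107  0.315  0.019] turn 0.22 yaw 25.58
0.00038158138059411913
[[457. 278.]
 [448. 265.]
 [364. 280.]
 [401. 283.]
 [351. 267.]]
```

View pics/w3.png

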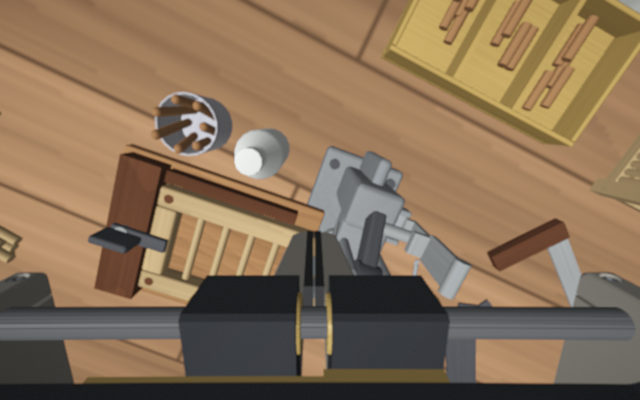

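The tab's top edge shows near (457,275), as predicted (457,278). The ears and lever at (372,240) are clear of the drop point.

Call:
{"api": "arm_command", "payload": {"plan": [[0, 0, 0, 0.11, 0], [0, 0, 0, 0.22, 0], [-0.05, 0.16, 0, 0.22, 0], [-0.107, 0.315, 0.02, 0.22, 0], [-0.107, 0.315, 0.1, 0.22, 0], [-0.107, 0.315, 0.2, 0.22, 0], [-0.107, 0.315, 0.28, 0.22, 0], [-0.107, 0.315, 0.28, 0.22, 0]]}}

```text
time: 10.45
tool_pos: [0.6554, -0.1212, 0.2055]
tcp_rot: [-3.136, -0.171, 0.005]
wrist_force: [-0.1, 0.6, 0.2]
width: 0.0007
grasp_force: 0.0
```

```bash
python3 - <<'E'
from h import *
print(P2W(80,-6,207));go(P2W(80,-45,207),5.75);go(P2W(80,-112,198),5.75)
E
```

```text
[ 0.65670979 -0.12370869  0.207     ]
units [ 0.004  0.208 -0.008] turn 0.006 yaw 6.26
units [0.001 0.543 0.037] turn 0.006 yaw 6.26
```

Call:
{"api": "arm_command", "payload": {"plan": [[0, 0.1, 0, 0, 0], [0, 0.2, 0, 0, 0], [0, 0.28, 0, 0, 0], [0, 0.36, 0, 0, 0], [0, 0.44, 0.02, 0, 0], [0, 0.52, 0.04, 0, 0], [0, 0.58, 0.06, 0, 0], [0, 0.6, 0.06, 0, 0]]}}

```text
time: 11.45
tool_pos: [0.6692, -0.2423, 0.1948]
tcp_rot: [-3.137, -0.169, 0.001]
wrist_force: [0.1, 0.1, -0.2]
width: 0.0007
grasp_force: 0.0
```

```bash
python3 - <<'E'
from h import *
a=snap("scene","s2.png")[190:290,250:350];b=snap("top","t2.png")[120:220,320:420]
cv2.imwrite("pics/c2.png",cv2.resize(np.hstack([a,b])[:,:,::-1],(800,400),interpolation=3))
go(P2W(80,-120,280),5.75)
E
```

```text
units [-0.004 -0.024 -0.423] turn 0.005 yaw 6.16
```

View pics/c2.png

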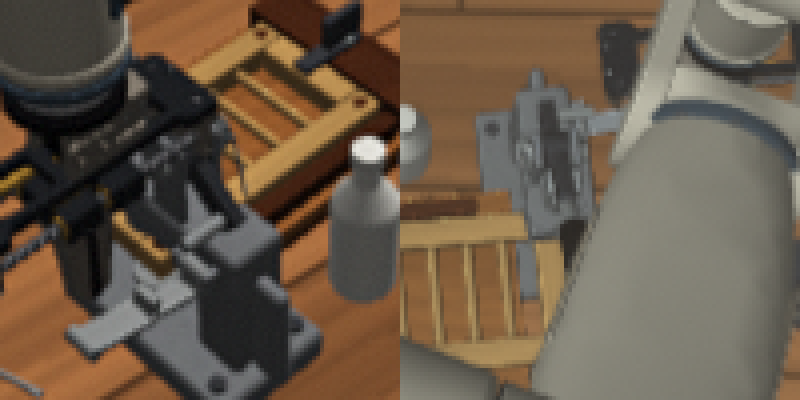

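The catch is flipped right out: its tab lies flat at (100,330) in the left half of the picture. Next I go up and over to the lever.

```bash
python3 - <<'E'
from h import *
go(P2W(-30,-116,370),5.75);go(P2W(-83,0,345),5.75)
def tip(th,o=0):
    f=np.radians(38)-th;return P2W(35-150*np.cos(f),0,200+150*np.sin(f)+13/np.cos(f)+10*abs(np.tan(f))+o)
for t in np.arange(0,.96,.1):print(round(t,2),tip(t).round(4))
E
```

```text
units [-0.554 -0.048 -0.873] turn 0.005 yaw 6.16
units [-0.815 -0.63  -0.748] turn 0.005 yaw 6.16
0.0 [ 0.4937 -0.1341  0.3167]
0.1 [ 0.4851 -0.1349  0.3018]
0.2 [ 0.4778 -0.1357  0.2866]
0.3 [ 0.4718 -0.1363  0.271 ]
0.4 [ 0.4672 -0.1368  0.2552]
0.5 [ 0.4641 -0.1371  0.2392]
0.6 [ 0.4624 -0.1372  0.2231]
0.7 [ 0.4622 -0.1373  0.2079]
0.8 [ 0.4635 -0.1371  0.194 ]
0.9 [ 0.4663 -0.1368  0.1806]
```

Call:
{"api": "arm_command", "payload": {"plan": [[0, 0, -0.3, 0, 0], [0, 0, -0.6, 0, 0], [-0.1, 0, -0.87, 0, 0], [-0.35, -0.15, -0.87, 0, 0], [-0.55, -0.35, -0.87, 0, 0], [-0.75, -0.55, -0.87, 0, 0], [-0.815, -0.63, -0.85, 0, 0], [-0.815, -0.63, -0.8, 0, 0]]}}

```text
time: 12.55
tool_pos: [0.4934, -0.1328, 0.3565]
tcp_rot: [3.136, 0.172, 0.004]
wrist_force: [0.8, 0.1, -0.0]
width: 0.0007
grasp_force: 0.0
```

```bash
python3 - <<'E'
from h import *
s=robot.observe();print(s["tool_pos"],s["wrist_force"])
im=snap("scene","s3.png")[140:260,200:360]
cv2.imwrite("pics/c3.png",cv2.resize(im[:,:,::-1],(800,600),interpolation=3))
for t in[(.4937,-.1341,.3167),(.4718,-.1363,.271),(.4641,-.1371,.239),(.4622,-.1373,.208)]:go(t,5.75)
E
```

```text
[ 0.49343655 -0.13281243  0.35654651] [ 0.79166622  0.10002768 -0.04496304]
units [0.    0.004 0.189] turn 0.006 yaw 6.25
units [-0.11   0.003  0.418] turn 0.006 yaw 6.25
units [-0.148  0.003  0.578] turn 0.006 yaw 6.25
units [-0.158  0.003  0.733] turn 0.006 yaw 6.25
```

View pics/c3.png

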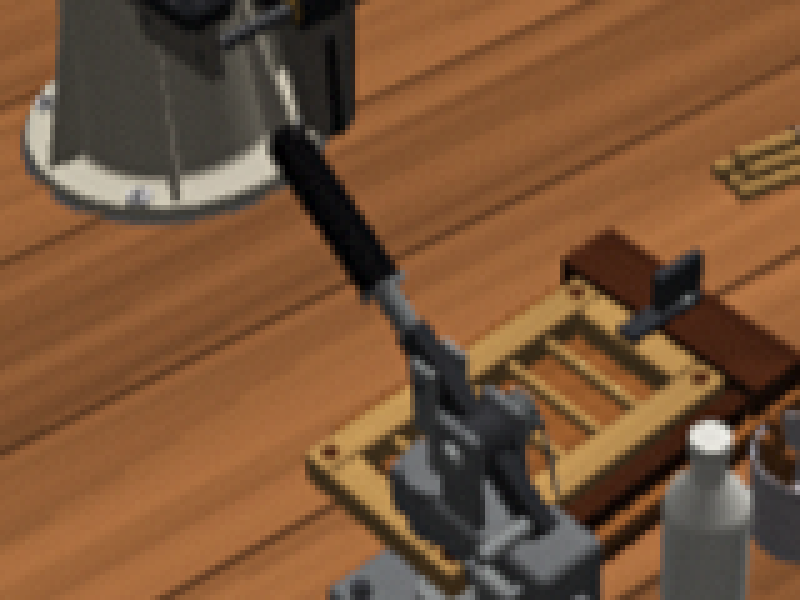

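The lever is still up, with its handle from (290,135) to (385,285) in the crop. The button lies across the rail. The fingers are poised above the handle.

Call:
{"api": "arm_command", "payload": {"plan": [[0, 0, 0.08, 0, 0], [0, 0, 0.16, 0, 0], [0, 0, 0.2, 0, 0], [-0.03, 0, 0.25, 0, 0], [-0.05, 0, 0.29, 0, 0], [-0.07, 0, 0.33, 0, 0], [-0.09, 0, 0.375, 0, 0], [-0.11, 0, 0.42, 0, 0]]}}

```text
time: 13.6
tool_pos: [0.4715, -0.1363, 0.2711]
tcp_rot: [3.137, 0.169, -0.0]
wrist_force: [-2.0, -0.6, 3.6]
width: 0.0006
grasp_force: 1.8
```

Call:
{"api": "arm_command", "payload": {"plan": [[-0.01, 0, 0.04, 0, 0], [-0.02, 0, 0.08, 0, 0], [-0.03, 0, 0.12, 0, 0], [-0.04, 0, 0.16, 0, 0], [-0.042, 0, 0.2, 0, 0], [-0.045, 0, 0.24, 0, 0], [-0.048, 0, 0.28, 0, 0], [-0.05, 0, 0.315, 0, 0]]}}

```text
time: 14.6
tool_pos: [0.461, -0.1374, 0.2083]
tcp_rot: [-3.137, -0.17, 0.003]
wrist_force: [-7.8, -0.5, 13.2]
width: 0.0003
grasp_force: 6.3
```

```bash
python3 - <<'E'
from h import *
s=robot.observe();print(s["tool_pos"],s["wrist_force"])
for t in[(.4635,-.1371,.194),(.465,-.137,.187),(.4655,-.137,.183)]:go(t,5.75)
E
```

```text
[ 0.46103963 -0.13737096  0.20830218] [-7.7877315  -0.52664662 13.1829667 ]
units [ 0.013 -0.     0.071] turn 0.005 yaw 6.19
units [0.02  0.    0.106] turn 0.005 yaw 6.19
units [0.023 0.001 0.126] turn 0.005 yaw 6.19
```

Contact and forces are as expected, with the peg going in. I go on to flush and a bit further.

Call:
{"api": "arm_command", "payload": {"plan": [[0.005, 0, 0.03, 0, 0], [0.01, 0, 0.06, 0, 0], [0.015, 0, 0.08, 0, 0], [0.02, 0, 0.1, 0, 0], [0.02, 0, 0.11, 0, 0], [0.02, 0, 0.12, 0, 0], [0.02, 0, 0.12, 0, 0], [0.02, 0, 0.12, 0, 0]]}}

```text
time: 15.6
tool_pos: [0.4632, -0.137, 0.1848]
tcp_rot: [-3.137, -0.17, 0.008]
wrist_force: [-16.1, -1.4, 21.9]
width: 0.0006
grasp_force: 12.3
```

Call:
{"api": "arm_command", "payload": {"plan": [[-0.005, 0, 0.005, 0, 0], [-0.01, 0, 0.01, 0, 0], [-0.01, 0, 0.015, 0, 0], [-0.01, 0, 0.02, 0, 0], [-0.01, 0, 0.02, 0, 0], [-0.01, 0, 0.02, 0, 0], [-0.01, 0, 0.02, 0, 0], [-0.01, 0, 0.02, 0, 0]]}}

```text
time: 16.6
tool_pos: [0.4633, -0.1372, 0.183]
tcp_rot: [3.137, 0.17, -0.001]
wrist_force: [-17.2, 3.2, 38.8]
width: 0.0
grasp_force: 21.4
```

```bash
python3 - <<'E'
from h import *
s=robot.observe();print(s["tool_pos"],s["wrist_force"])
im=snap("scene","s4.png")[160:280,220:380]
cv2.imwrite("pics/c4.png",cv2.resize(im[:,:,::-1],(800,600),interpolation=3))
E
```

```text
[ 0.46332129 -0.13718143  0.18301619] [-17.1788264    3.21804607  38.75914654]
```

View pics/c4.png

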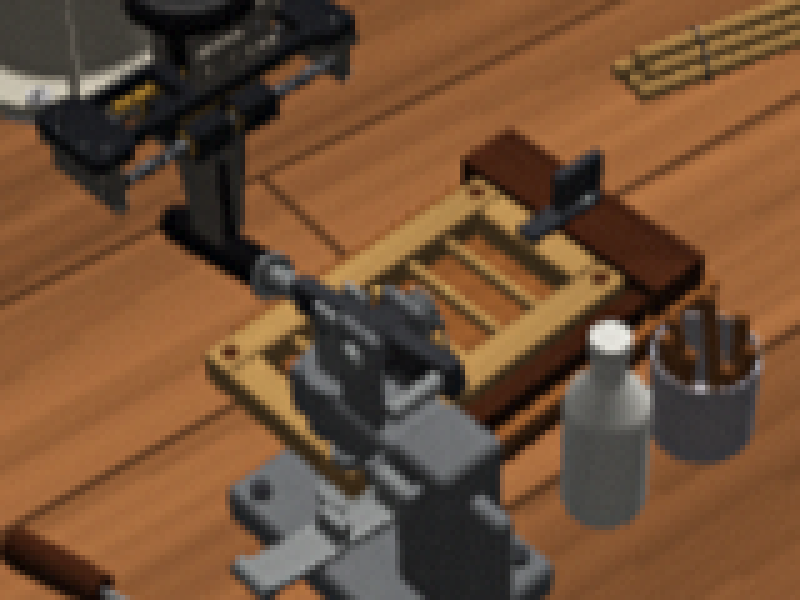

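The view shows the lever about level with the fingers on the handle, the ram on the corner, the button across the rail and the catch out. The bystanders look untouched. The force climbs steeply, so the ram is on the wood. I'll ease a little and hold.

Call:
{"api": "arm_command", "payload": {"plan": [[0, 0, -0.005, 0, 0], [0, 0, -0.005, 0, 0], [0, 0, -0.005, 0, 0], [0, 0, -0.005, 0, 0], [0, 0, -0.005, 0, 0], [0, 0, -0.005, 0, 0], [0, 0, -0.005, 0, 0], [0, 0, -0.005, 0, 0]]}}

```text
time: 17.65
tool_pos: [0.4632, -0.1372, 0.1836]
tcp_rot: [3.137, 0.17, -0.002]
wrist_force: [-15.2, 2.2, 35.3]
width: 0.0005
grasp_force: 18.6
```

Call:
{"api": "arm_command", "payload": {"plan": [[0, 0, 0, 0, 0], [0, 0, 0, 0, 0], [0, 0, 0, 0, 0], [0, 0, 0, 0, 0], [0, 0, 0, 0, 0], [0, 0, 0, 0, 0], [0, 0, 0, 0, 0], [0, 0, 0, 0, 0]]}}

```text
time: 18.65
tool_pos: [0.4632, -0.1372, 0.1836]
tcp_rot: [3.137, 0.17, -0.002]
wrist_force: [-15.5, 0.8, 35.3]
width: 0.0006
grasp_force: 18.6
```

```bash
python3 -c "
from cell import robot
print(robot.hand_in())"
```

```text
the job is handed in; nothing more can be done
None
```

I handed the job in at about 19 s with the turnbutton across the end rail, the catch flipped out, and the fingers holding the lever down at about 35 N. The force climbed steeply at the end of the stroke, so I take the peg to be flush and the ram on the wood; hand-in returned no verdict.

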